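# Packing up the front of the little safe

### The job

The small steel safe on the wardrobe shelf tips forward, so pack up its front edge. Lever the front lip of its base up with the red-handled pry bar resting over the steel fulcrum block until the brass spring catch snaps in beneath the base and holds it up, slide every oak packer lying on the shelf about 40 mm in under the raised lip, square to it and clear of the catch, then slide the catch's orange grip out to its end stop so that the safe comes down onto the packers. Finish with the pry bar and the fulcrum block lying flat on the grey felt mat, and leave the jar, the tin and the oak knob where they stand.

Things in the scene. Friction and masses are not known exactly. Their poses are not given: they have to be found in the camera images.
- bed: Fixed footing of the safe (mm). Origin: on the shelf (z=0) straight below the middle of the level safe's front lip edge. x points inward under the safe, y along the lip, z up; open shelf in front at -x. Hinge line at x=200, height 20. At y=-115 is the catch's fixed track: y -132 to -98, x -105 to -5, 18 high. Elsewhere under the base is open shelf.
- safe (a joint): Tilt (rad) of safe and base plate about the back hinge: 0 = level, grows as the lip rises (20 mm per 0.1 rad), up to 0.22. About 4.5 kg, damped; falls back if let go; the lip needs about 25 N upward. Held by the catch: about 0.09; on packers 40 mm in: about 0.05.
- lip (a point): Middle of the lower front edge of the base plate, 20 mm above the shelf when level; moves with the tilt. Plate 260 wide (bed y -130 to 130), 200 deep, 12 thick; on it the steel safe, 120 tall, its front 32 mm behind the lip edge (door trim and handle 16 mm behind it).
- catch (a joint): Spring catch slide (m), grows outward (bed -x). 0 = tongue tip against the lip of the lowered base; -0.016 = snapped in beneath the raised base, holding it; +0.016 = outer end stop. Spring 3 to 5.5 N inward; it snaps in by itself once the tilt passes about 0.093. Drawing it out from under the base takes about 10 N; let go, it springs back against the lip.
- catch_grip (a point): Top centre of the catch's orange upright grip: 16 mm thick along the slide, 24 mm wide across, 28 mm tall, top 65 mm above the shelf, 60 mm in front of the tongue tip, at bed y=-115. The brass tongue below it is 20 mm wide, 24 to 37 mm above the shelf.
- bar: Steel pry bar, flat, 220 x 26 x 8 mm, 0.3 kg. Origin: centre of its underside. x along its length: the bare steel toe ends at x=+110 mm, the red handle is x=-110 to -10.
- fulcrum: Steel block, 0.35 kg: foot 40 (x) x 56 (y) x 16 mm, rounded ridge along y on top, crest 26 mm up. Origin: centre of underside. With the crest about 55 mm in front of the lip, parallel to it, and the bar's toe 18 mm under the lip, the bar goes in sloping about 0.3 rad (handle high); pressing the handle almost to the shelf lifts the base past the catch.
- mat: Grey felt tool mat fixed on the shelf, 280 (x) x 160 (y) x 3 mm; origin: centre of its underside. The bar and the block start on it.
- packer0: Oak packer, a plain bar 140 (x) x 30 (y) x 28 (z) mm, 80 g, both ends alike; origin: centre of its underside. Two or three lie on the shelf; may be absent.
- packer1: Oak packer, a plain bar 140 (x) x 30 (y) x 28 (z) mm, 80 g, both ends alike; origin: centre of its underside. Two or three lie on the shelf; may be absent.
- packer2: Oak packer, a plain bar 140 (x) x 30 (y) x 28 (z) mm, 80 g, both ends alike; origin: centre of its underside. Two or three lie on the shelf; may be absent.
- jar: Bystander: glass jar, 72 mm across, 100 mm tall; origin: centre of its underside.
- tin: Bystander: flat flask-shaped steel tin 30 (x) x 90 (y) mm, 134 mm tall with its twist cap; origin: centre of its underside.
- knob: Bystander: oak drawer knob standing on its foot, 42 mm across, 39 mm tall; origin: centre of its underside.
Mind the look-alikes: they are no part of the job. Several things have the shape of the fulcrum; the one meant has the colours described above. Of the things that look like the bar, the larger one is meant.

How it is judged:
On the way, in this order (a step that is already met when the one before it is completed fails the run):
1. the base is levered up past the catch by the pry bar resting over the fulcrum block (value of joint safe above 0.088 rad and contact force between bar and safe above 3 N and contact force between bar and fulcrum above 3 N), for 0.1 s.
2. with the base held up by the catch, every packer lies under the lip (value of joint safe above 0.078 rad and value of joint catch below -0.006 m and x of packer0 in the frame of bed between -0.05 and -0.01 m and y of packer0 in the frame of bed between -0.095 and 0.12 m and angle between the x axis of each of packer0, packer1, packer2 and the x axis of bed, either way round below 0.25 rad and height (world z) of each of packer0, packer1, packer2 below 0.032 m and x of packer1 in the frame of bed between -0.05 and -0.01 m and y of packer1 in the frame of bed between -0.095 and 0.12 m and x of packer2 in the frame of bed between -0.05 and -0.01 m and y of packer2 in the frame of bed between -0.095 and 0.12 m), for 0.2 s.
3. the catch is slid out to its end stop (value of joint catch above 0.012 m), for 0.1 s.
At the end, for the whole second after the job is handed in: Each packer flat, 20-60 mm under the lip, within 0.25 rad of square, bed y -95 to 120 mm; safe down on them (tilt 0.03-0.068), catch out from under it (-6 to 8 mm); bar and block flat on the mat, centres within 120 x 75 mm of its centre; all at rest (x of packer0 in the frame of bed between -0.05 and -0.01 m and y of packer0 in the frame of bed between -0.095 and 0.12 m and angle between the x axis of each of packer0, packer1, packer2 and the x axis of bed, either way round below 0.25 rad and height (world z) of each of packer0, packer1, packer2 below 0.032 m and x of packer1 in the frame of bed between -0.05 and -0.01 m and y of packer1 in the frame of bed between -0.095 and 0.12 m and x of packer2 in the frame of bed between -0.05 and -0.01 m and y of packer2 in the frame of bed between -0.095 and 0.12 m and value of joint safe between 0.03 and 0.068 rad and value of joint catch between -0.006 and 0.008 m and x of bar in the frame of mat between -0.12 and 0.12 m and y of bar in the frame of mat between -0.075 and 0.075 m and height (world z) of bar below 0.015 m and angle between bar's own x axis and vertical between 1.47 and 1.67 rad and linear speed of each of bar, fulcrum, packer0, packer1, packer2 below 0.02 m/s and x of fulcrum in the frame of mat between -0.12 and 0.12 m and y of fulcrum in the frame of mat between -0.075 and 0.075 m and height (world z) of fulcrum below 0.01 m and angle between fulcrum's own z axis and vertical below 0.1 rad); the robot touches nothing.
It fails at once if the jar is pushed more than 30 mm away or tipped over (distance of jar from where it was at the start of the episode above 0.03 m or angle between jar's own z axis and vertical above 0.5 rad).
It fails at once if the tin is pushed more than 30 mm away or tipped over (distance of tin from where it was at the start of the episode above 0.03 m or angle between tin's own z axis and vertical above 0.5 rad).
It fails at once if the knob is pushed more than 30 mm away or tipped over (distance of knob from where it was at the start of the episode above 0.03 m or angle between knob's own z axis and vertical above 0.5 rad).
Of packer0, packer1, packer2 only 2 to 3 are there at a start; the rules pass over those that are not, and their reading is None.
At some moment in a run one of packer0, packer1, packer2, fulcrum may be knocked a few centimetres aside while the robot is not near it.
Once in a run the grip may slacken for a moment while it holds something.
It also fails if it takes over 210 s, if anything falls off the work surface, if the arm or the gripper's body presses on something with over 40 N, if the wrist force passes 120 N, or if a joint passes its speed limit or range.

### The arm

A 6-joint arm with a two-finger parallel gripper is mounted at the origin on the work surface. World frame = base frame: x ahead of the robot, y to its left, z up, the work surface at z = 0. Lengths are in m, angles in rad, forces in N, time in s.
With the tool pointing down it reaches from about 0.325 to 0.775 m from the base axis. Payload 9.3 kg.
Tool frame: the origin (TCP) lies at the centre of the arm's flange, where the gripper is bolted on; the fingertips stand 173 mm ahead of it and the grasp point (between the pads) lies 155 mm ahead of it (ctrl.tip_reach is the distance from the TCP to the fingertips, in m); z points along the fingers, y is the line along which they close (so a half turn about z gives the same grasp; the last joint's range is limited). The gripper opens to 85 mm and grips with 20 to 120 N. Pads are 22 mm wide; open, the fingers measure 114 mm over their backs; the gripper's body (76 mm by 85 mm) begins 54 mm behind the grasp point. The pads swing forward as they close: fully open they stand 13 mm farther back than shut.
Start: joints at [-1.311, 0.259, 0.021, 1.334, 0, 1.418], TCP at [0.221, -0.504, 0.405] pointing down, gripper open.
Joint ranges: [-3.04, 3.04], [-0.91, 1.82], [-1.04, 1.36], [-1.92, 1.95], [-1.52, 1.45], [-3.14, 3.14]. Speed limits (rad/s): [2.22, 2.22, 2.79, 3.14, 3.14, 3.14].

### API

Orientations are given as a unit quaternion [x, y, z, w].
In Python, from plant import ctrl, gripper_open, close_gripper, inverse_kinematics, vision, workorder, current_clock, current_qpos, current_joint_vel, current_effort, current_eef_pos, current_orientation, current_wrist_force, current_torque, current_grip_width, current_grasp_force gives the robot as it stands. Calls block until the motion is done:
- ctrl.move_ptp(position, orientation): joint-space move of the TCP to a pose.
- ctrl.movel(position, orientation=None, v=0.15): straight line of the TCP; orientation=None keeps the orientation; v is the mean speed in m/s.
- ctrl.movej(angles): joint-space move.
- gripper_open() and close_gripper(strength=None): open the fingers fully, or close them until they stop; strength is the grip in N (None keeps the last).
- ctrl.hold(seconds).
- inverse_kinematics(position, orientation): joint angles nearest the present ones, or None.
- vision.capture(name): name is "scene" or "top" or "wrist"; returns the picture (420x560x3 uint8, blue, green, red); there is no depth.
- vision.camera_info(name): a dict with "fovy" (degrees; the focal length in pixels is half the picture's height over the tangent of half this angle, whatever the lens; pixels are square), "cx", "cy" (the principal point, pixels), "world_to_cam" (4x4, takes a point from world to camera coordinates); the wrist camera has in their place "hand_eye" (4x4, takes a point from camera to tool coordinates, whose origin is the TCP and whose axes are the flange's). Camera axes: x right, y down, z forward; pixel columns grow to the right and rows downward; lengths in m; the calibration is good to about 2 mm. A picture is of the moment at which its call begins: read the wrist's pose just before it. camera_info takes no time and is no camera call.
A pose or a line that the arm cannot do raises ctrl.PlanningError and nothing moves.
- workorder.finish_job(): hands the job in; it is judged then, once.
Readings, each from a call of its own:
- current_clock(): time.
- current_qpos(): joint angles.
- current_joint_vel(): joint speeds.
- current_effort(): joint torques, N m.
- current_eef_pos(): TCP position.
- current_orientation(): TCP orientation.
- current_wrist_force(): force on the tool from outside, world axes, zero at the start.
- current_torque(): the same for the moment, N m.
- current_grip_width(): opening from 0.0 (shut) to 1.0 (fully open).
- current_grasp_force(): force on a finger pad.
Only numpy, scipy, OpenCV 4.12 (cv2) and the standard library are available. Lean on these libraries where they do the work, as an engineer would, in place of code of your own. Each camera call takes 0.05 s, during which the arm holds its last target. There are 200 camera calls.

## Working session

There is one attempt and no reset: what is moved stays moved. The work goes in short steps, each a Python script; the robot and the scene stay as the last script left them, time stands still between calls to the robot, and variables do not carry over. Pictures are saved under pics/ and viewed, at most 14 in all, crops included, and the job is handed in when it is done.

```bash
ls; mkdir -p pics; python3 - <<'E'
from plant import *
import cv2
for n in("scene","top"):
    im=vision.capture(n); cv2.imwrite(f"pics/{n}0.png",im); print(n,vision.camera_info(n))
print(vision.camera_info("wrist"),current_clock(),current_orientation())
E
```

```text
pics
scene {'fovy': 45.755261055330486, 'cx': 285.42168100709495, 'cy': 208.30122813446988, 'world_to_cam': array([[-0.39940009,  0.91656234, -0.01982518,  0.16581701],
       [ 0.55134442,  0.22286358, -0.80395968, -0.2573565 ],
       [-0.73246085, -0.33203207, -0.59435326,  2.14520726],
       [ 0.        ,  0.        ,  0.        ,  1.        ]])}
top {'fovy': 54.635603734633875, 'cx': 280.8890670177804, 'cy': 205.6396218285927, 'world_to_cam': array([[-0.07344105, -0.99729646,  0.00248816,  0.07583607],
       [-0.97583347,  0.07134522, -0.20654029,  0.54185561],
       [ 0.20580438, -0.01759656, -0.97843493,  0.98509032],
       [ 0.        ,  0.        ,  0.        ,  1.        ]])}
{'fovy': 68.13670414563686, 'cx': 279.11184906686105, 'cy': 214.1466904094196, 'hand_eye': array([[ 3.82942441e-04, -9.63189461e-01, -2.68823206e-01,
         6.78199117e-02],
       [ 9.99999924e-01,  3.47625144e-04,  1.78978363e-04,
         3.77680753e-04],
       [-7.89403677e-05, -2.68823254e-01,  9.63189520e-01,
         3.07567449e-02],
       [ 0.00000000e+00,  0.00000000e+00,  0.00000000e+00,
         1.00000000e+00]])} 0.1 [ 9.78771483e-01  2.04953649e-01 -1.05422769e-05 -6.21660559e-04]
```

View pics/top0.png

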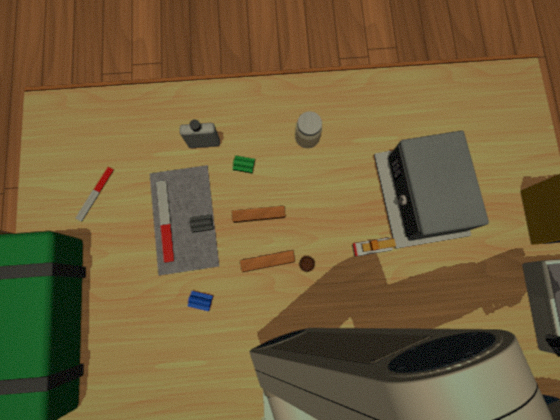

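View pics/scene0.png

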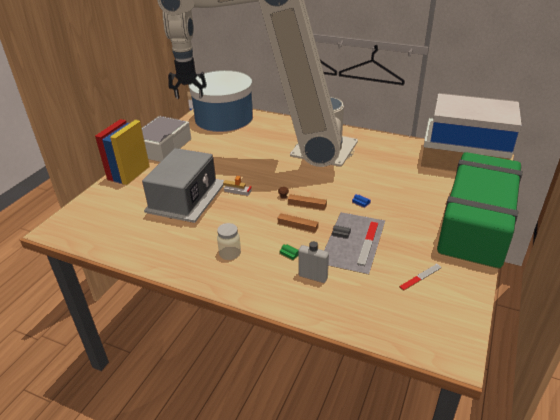

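Top view: the mat is around (185,220), with the bar's toe at (162,185) and its red handle at (167,240). The steel fulcrum is at (202,223), the packers at (258,214) and (268,261), the knob at (307,263), the jar at (309,128) and the tin at (200,134). The lip runs from (376,153) to (397,247), and the catch grip is near (365,247).

```bash
cat > h.py <<'E'
from plant import *
import numpy as np, cv2
from scipy.spatial.transform import Rotation as R
def K(i): 
    f=210/np.tan(np.radians(i["fovy"])/2); return f
def cam(n):
    i=vision.camera_info(n); f=K(i)
    if n=="wrist":
        T=np.eye(4); T[:3,:3]=R.from_quat(current_orientation()).as_matrix(); T[:3,3]=current_eef_pos()
        C=T@i["hand_eye"]
    else: C=np.linalg.inv(i["world_to_cam"])
    return C,f,i["cx"],i["cy"]
def p2w(c,px,z):
    C,f,cx,cy=c; px=np.atleast_2d(np.asarray(px,float))
    d=np.c_[(px[:,0]-cx)/f,(px[:,1]-cy)/f,np.ones(len(px))]@C[:3,:3].T
    o=C[:3,3]; return o+d*((z-o[2])/d[:,2])[:,None]
def w2p(c,P):
    C,f,cx,cy=c; q=(np.atleast_2d(P)-C[:3,3])@C[:3,:3]
    return np.c_[q[:,0]/q[:,2]*f+cx,q[:,1]/q[:,2]*f+cy]
def down(yaw):  # tool z down, tool y (closing line) along world direction yaw; picks the nearer turn
    best=None
    for k in (0,np.pi):
        c=np.array([np.cos(yaw+k),np.sin(yaw+k),0]); z=np.array([0,0,-1.]); x=np.cross(c,z)
        yield R.from_matrix(np.c_[x,c,z]).as_quat()
def snap(n,name):
    c=cam(n); im=vision.capture(n); cv2.imwrite(f"pics/{name}.png",im); np.savez(f"pics/{name}.npz",C=c[0],k=c[1:]); return c,im
def load(name):
    d=np.load(f"pics/{name}.npz"); return (d["C"],*d["k"])
E
python3 - <<'E'
from h import *
c=cam("top")
for n,p,z in [("toe",(162,182),.011),("handle",(168,261),.011),("fulc",(202,223),.029),("pA",(258,214),.028),("pB",(268,261),.028),("knob",(307,263),.03),("jar",(309,120),.1),("tin",(198,127),.12),("lipfar",(376,153),.032),("lipnear",(397,247),.032),("grip",(357,248),.065),("mat1",(150,171),.0),("mat2",(208,166),0),("mat3",(218,268),0),("mat4",(158,275),0)]:
    print(n,p2w(c,p,z).round(3))
for pos in [(.55,.0,.45),(.55,-.25,.45),(.5,.25,.45)]:
    for q in down(0): print(pos,inverse_kinematics(pos,q))
E
```

```text
toe [[0.644 0.351 0.011]]
handle [[0.43  0.339 0.011]]
fulc [[0.521 0.244 0.029]]
pA [[0.534 0.097 0.028]]
pB [[0.41  0.079 0.028]]
knob [[ 0.397 -0.02   0.03 ]]
jar [[ 0.756 -0.052  0.1  ]]
tin [[0.748 0.229 0.12 ]]
lipfar [[ 0.677 -0.231  0.032]]
lipnear [[ 0.421 -0.254  0.032]]
grip [[ 0.423 -0.145  0.065]]
mat1 [[0.681 0.387 0.   ]]
mat2 [[0.684 0.227 0.   ]]
mat3 [[0.403 0.211 0.   ]]
mat4 [[0.397 0.368 0.   ]]
(0.55, 0.0, 0.45) [-0.15259147  0.25020333  0.12418073  1.44477373  0.          1.41820486]
(0.55, 0.0, 0.45) [-0.15259147  0.25020333  0.12418073  1.44477373  0.         -1.7233878 ]
(0.55, -0.25, 0.45) [-0.56544865  0.34727692  0.26307942  1.48659882  0.          1.00534768]
(0.55, -0.25, 0.45) [-0.56544865  0.34727692  0.26307942  1.48659882  0.         -2.13624497]
(0.5, 0.25, 0.45) [0.31353626 0.26613515 0.14607331 1.45073449 0.         1.88433259]
(0.5, 0.25, 0.45) [ 0.31353626  0.26613515  0.14607331  1.45073449  0.         -1.25726006]
```

```bash
python3 - <<'E'
from h import *
q=list(down(0))[0]
ctrl.move_ptp([.53,-.12,.42],q); snap("wrist","w_lip")
ctrl.move_ptp([.52,.2,.42],q); snap("wrist","w_mat"); snap("top","top1")
print(current_clock(),current_wrist_force())
im=np.vstack([cv2.imread("pics/w_lip.png"),cv2.imread("pics/w_mat.png")]); 
E
```

```text
3.2583 [-0.44778812 -0.6326754   0.13153971]
```

View pics/w_lip.png

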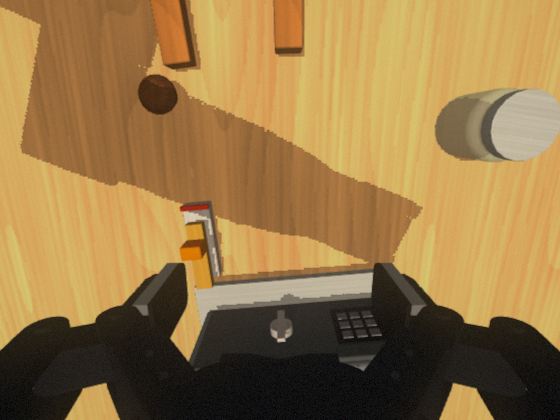

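View pics/w_mat.png

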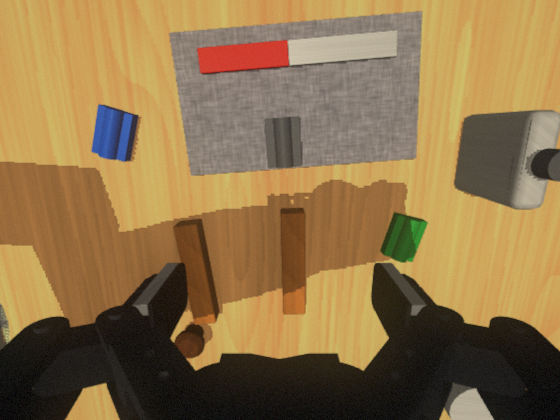

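View pics/top1.png

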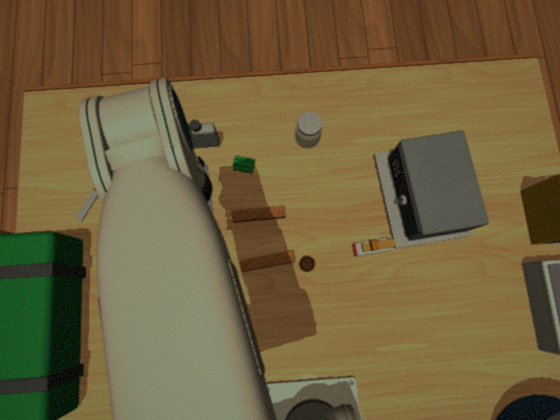

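Only two packers are present. The top view now also shows the area by the base, and it is empty. Next I'll zoom in on the lip and mat regions for exact measurements.

```bash
python3 - <<'E'
import cv2,numpy as np
a=cv2.imread("pics/w_lip.png")[195:315,170:390]; a=cv2.resize(a,None,fx=3.6,fy=3.6,interpolation=cv2.INTER_CUBIC)[:,:800]
cv2.imwrite("pics/z1.png",a)
b=cv2.imread("pics/w_mat.png")[20:330,165:435]; b=cv2.resize(b,None,fx=1.9,fy=1.9,interpolation=cv2.INTER_CUBIC)
cv2.imwrite("pics/z2.png",b); print(a.shape,b.shape)
E
```

```text
(432, 792, 3) (589, 513, 3)
```

View pics/z1.png

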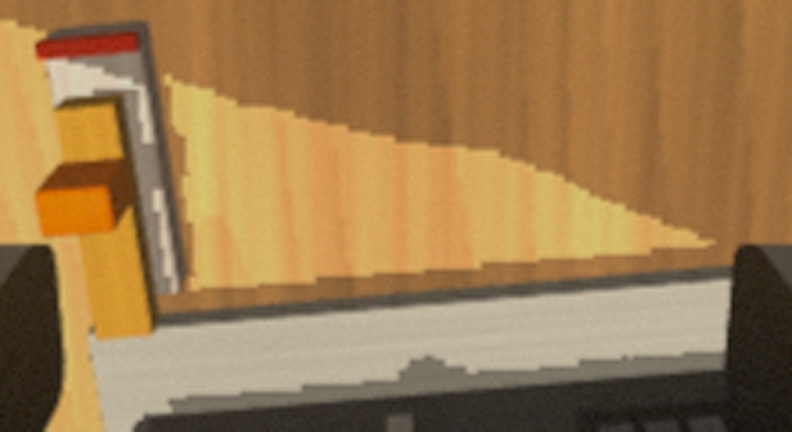

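View pics/z2.png

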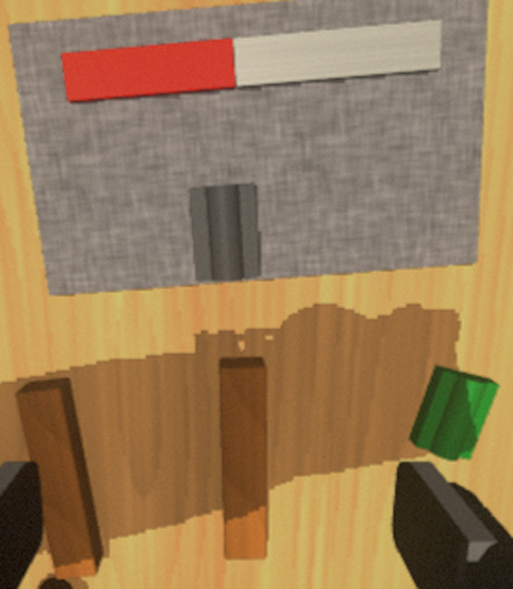

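```bash
python3 - <<'E'
from h import *
c=load("w_lip"); f=lambda p:np.array(p)/3.6+[170,195]
L=p2w(c,f([(92,330),(160,324),(730,275)]),.032); print("lip",L.round(4)); d=L[2]-L[1]; a=np.arctan2(d[1],d[0]); print("bed y angle",a)
G=p2w(c,f([(77,210)]),.065)[0]
by=np.array([np.cos(a),np.sin(a)]); bx=np.array([by[1],-by[0]])
print("corner->origin",(L[0,:2]+.13*by), "grip->origin", G[:2]+.115*by+.06*bx, G)
tt=p2w(c,f([(97,338),(152,333)]),.037).mean(0); print("tongue->origin",tt[:2]+.115*by)
t=cam("top"); T=p2w(t,[(376,153),(397,247)],.032); d=T[0]-T[1]; print("top",np.arctan2(d[1],d[0]),T.mean(0))
c=load("w_mat"); g=lambda p:np.array(p)/1.9+[165,20]
B=p2w(c,g([(62,55),(440,21),(440,68),(70,101)]),.011); print("bar",B.round(4),B.mean(0).round(4)); d=(B[1]+B[2]-B[0]-B[3])/2; print(np.hypot(d[0],d[1]),np.arctan2(d[1],d[0]))
F=p2w(c,g([(190,187),(256,183),(260,276),(194,280)]),.019); print("ful",F.round(4),F.mean(0).round(4)); d=(F[0]+F[1]-F[2]-F[3])/2;print(np.hypot(d[0],d[1]),np.arctan2(d[1],d[0]))
M=p2w(c,g([(10,23),(488,-10),(477,264),(50,295)]),.003); print("mat",M.round(3),M.mean(0))
M=p2w(c,[(170,32),(421,12),(416,158),(191,175)],.003); print("mat",M.round(3),M.mean(0))
A=p2w(c,g([(221,370),(266,367),(267,556),(225,558)]),.028); print("pA",A.round(4),A.mean(0).round(4))
A=p2w(c,g([(22,395),(70,388),(98,565),(55,575)]),.028); print("pB",A.round(4),A.mean(0).round(4))
print(ctrl.tip_reach)
E
```

```text
lip [[ 0.4229 -0.249   0.032 ]
 [ 0.4471 -0.2467  0.032 ]
 [ 0.6475 -0.2279  0.032 ]]
bed y angle 0.09355449041733681
corner->origin [ 0.55228844 -0.23686796] grip->origin [ 0.55123068 -0.23832146] [ 0.43112849 -0.18932692  0.065     ]
tongue->origin [ 0.55007886 -0.23768032]
top 0.08945338332648899 [ 0.54908794 -0.24261658  0.032     ]
bar [[0.4307 0.3499 0.011 ]
 [0.648  0.3673 0.011 ]
 [0.6504 0.3429 0.011 ]
 [0.4337 0.3254 0.011 ]] [0.5407 0.3464 0.011 ]
0.2176880391957571 0.0804953945422703
ful [[0.5043 0.2765 0.019 ]
 [0.5438 0.2788 0.019 ]
 [0.5473 0.2234 0.019 ]
 [0.5061 0.221  0.019 ]] [0.5254 0.2499 0.019 ]
0.0555417204061725 1.6179957470927064
mat [[0.4   0.369 0.003]
 [0.677 0.385 0.003]
 [0.689 0.229 0.003]
 [0.411 0.209 0.003]] [0.5439859  0.29809709 0.003     ]
mat [[0.399 0.369 0.003]
 [0.675 0.388 0.003]
 [0.689 0.23  0.003]
 [0.41  0.21  0.003]] [0.54346208 0.29915179 0.003     ]
pA [[0.523  0.165  0.028 ]
 [0.5515 0.167  0.028 ]
 [0.5552 0.0303 0.028 ]
 [0.5259 0.0287 0.028 ]] [0.5389 0.0978 0.028 ]
pB [[0.3949 0.1484 0.028 ]
 [0.4261 0.1531 0.028 ]
 [0.437  0.0231 0.028 ]
 [0.4062 0.0151 0.028 ]] [0.4161 0.0849 0.028 ]
0.1734
```

```bash
cat >> h.py <<'E'
A=0.092; O=np.array([.5505,-.2395])
BY=np.array([np.cos(A),np.sin(A)]); BX=np.array([BY[1],-BY[0]])
def bed(x,y,z): return np.r_[O+x*BX+y*BY,z]
def ori(yaw,flip=None,pos=None):
    qs=list(down(yaw)); 
    if flip is not None: return qs[flip]
    q0=current_qpos(); s=[]
    for q in qs:
        j=inverse_kinematics(pos,q); s.append(9e9 if j is None else abs(np.array(j)-q0).max())
    return qs[int(np.argmin(s))]
def st(m=""): print(m,"t",round(current_clock(),2),"pos",np.round(current_eef_pos(),4),"F",np.round(current_wrist_force(),1),"gw",round(current_grip_width(),3),"gf",round(current_grasp_force(),1))
E
python3 - <<'E'
from h import *
p=np.array([.5254,.2499,.176]); q=ori(1.618,pos=[*p[:2],.25]); 
ctrl.move_ptp([*p[:2],.26],q); ctrl.movel(p,q,v=.1); st(); close_gripper(60); st("closed")
ctrl.movel([*p[:2],.26],q); st("lifted")
# turn by -1.526
R2=(R.from_euler("z",A-1.618)*R.from_quat(q)).as_quat()
t=bed(-.055,.010,.1745)
print(inverse_kinematics([*t[:2],.26],R2))
ctrl.move_ptp([*t[:2],.26],R2); ctrl.movel(t,R2,v=.08); st("placed"); gripper_open(); ctrl.movel([*t[:2],.26],R2); st()
b=bed(-.22,.0,.42)
ctrl.move_ptp(b,R2); snap("wrist","w2")
E
```

```text
t 5.62 pos [0.5256 0.25   0.1766] F [ 0.7 -0.2  0. ] gw 0.999 gf 0.0
closed t 6.02 pos [0.5256 0.25   0.177 ] F [-1.4  0.6  5.2] gw 0.639 gf 64.1
lifted t 6.72 pos [0.5251 0.2498 0.2592] F [-0.8 -0.2 -3.7] gw 0.639 gf 63.7
[-0.46299743  0.39426671 -0.15882565  1.01770397  0.          1.0157989 ]
placed t 9.54 pos [ 0.5556 -0.1839  0.1749] F [-0.5  0.8 -3.4] gw 0.64 gf 63.7
 t 10.68 pos [ 0.5552 -0.1837  0.2593] F [ 0.4  0.1 -0.1] gw 1.001 gf 0.0
```

View pics/w2.png

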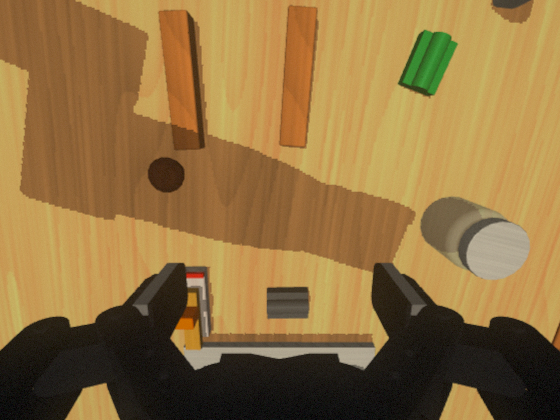

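The fulcrum is placed at about (288,302), with its ridge parallel to the lip edge at row ~346. I'll check the numbers, then fetch the bar.

```bash
python3 - <<'E'
from h import *
c=load("w2"); 
def b(p,z): 
    w=p2w(c,p,z)[:,:2]-O; return np.c_[w@BX,w@BY].round(4)
print("lip top",b([(210,347),(365,347)],.032)); print("lip",w2p(c,[bed(0,-.1,.032),bed(0,.13,.032),bed(0,.05,.02)]).round(1))
print("ful outline",b([(267,288),(308,288),(267,319),(309,319)],.012))
print("expected crest px",w2p(c,[bed(-.055,-.018,.026),bed(-.055,.038,.026),bed(-.075,.01,.016),bed(-.035,.01,.016),bed(-.035,.01,0)]).round(1))
im=cv2.imread("pics/w2.png"); print(im[280:352:1,290].mean(1).round().astype(int).tolist())
# bar pose recheck via IK for lever poses
def lev(s,g=.060):  # s slope handle-high; contact underside at crest
    return s
E
```

```text
lip top [[-0.0015 -0.094 ]
 [-0.0019  0.1153]]
lip [[205.6 347.9]
 [375.8 348.2]
 [315.6 342.2]]
ful outline [[-0.0792 -0.0169]
 [-0.0792  0.0382]
 [-0.0314 -0.0174]
 [-0.0315  0.0408]]
expected crest px [[266.  309.7]
 [308.3 309.8]
 [287.1 292.3]
 [286.9 318.4]
 [286.6 311.8]]
[150, 149, 150, 150, 152, 147, 132, 80, 43, 48, 52, 47, 62, 79, 82, 76, 79, 83, 79, 65, 53, 63, 67, 70, 73, 77, 83, 89, 87, 83, 82, 79, 74, 73, 83, 79, 76, 84, 120, 148, 152, 151, 151, 150, 150, 151, 148, 151, 150, 149, 149, 148, 150, 134, 102, 102, 102, 102, 99, 101, 103, 92, 73, 70, 73, 74, 74, 115, 163, 163, 164, 161]
```

```bash
cat >> h.py <<'E'
BAR_H=.1725
Qmat=None
def lever(s,back=0,up=0,g=-.060,D=.073,y=.010,h=BAR_H):
    """TCP pose for bar slope s over the crest (bed x -.055, z .026)"""
    u=np.array([np.cos(s),-np.sin(s)]); n=np.array([np.sin(s),np.cos(s)])
    p=np.array([-.055,.026])+(g-(.110-D)-back)*u+(h+up)*n
    qb=np.array(np.load("qbar.npy"))   # tool orientation with bar level, toe along bed x
    return bed(p[0],y,p[1]),(R.from_rotvec(s*np.r_[BY,0])*R.from_quat(qb)).as_quat()
E
python3 - <<'E'
from h import *
th=.0805; u=np.array([np.cos(th),np.sin(th)])
p=np.r_[np.array([.5407,.3464])-.06*u,.1755]
qA=R.from_quat(list(down(th+np.pi/2))[0]); turn=R.from_euler("z",A-np.pi/2-th)
for k in (0,1):
    q=R.from_quat(list(down(th+np.pi/2))[k]); np.save("qbar.npy",(turn*q).as_quat())
    ok=[inverse_kinematics([*p[:2],.28],q.as_quat())]+[inverse_kinematics(*lever(s)) for s in (.32,0,-.15)]+[inverse_kinematics(*lever(.32,.05,.05))]
    print(k,[None if o is None else np.round(o,2).tolist() for o in ok])
print(current_qpos())
E
```

```text
0 [[0.48, 0.39, -0.12, 1.07, 0.0, 0.39], [-0.46, 0.46, -0.18, 1.1, 0.27, 0.99], [-0.31, 0.4, -0.32, 0.84, 0.0, 1.17], [-0.24, 0.41, -0.38, 0.74, -0.14, 1.24], [-0.42, 0.39, -0.12, 1.22, 0.28, 1.04]]
1 [[0.48, 0.39, -0.12, 1.07, 0.0, -2.75], [-0.46, 0.46, -0.18, 1.1, 0.27, -2.15], [-0.31, 0.4, -0.32, 0.84, 0.0, -1.97], [-0.24, 0.41, -0.38, 0.74, -0.14, -1.9], [-0.42, 0.39, -0.12, 1.22, 0.28, -2.1]]
[-1.98091795e-01  2.23450677e-01  8.30483659e-03  1.35821260e+00
 -2.20055029e-04  1.28153062e+00]
```

```bash
python3 - <<'E'
from h import *
th=.0805; u=np.array([np.cos(th),np.sin(th)])
p=np.r_[np.array([.5407,.3464])-.06*u,.1755]
q=R.from_quat(list(down(th+np.pi/2))[0]); qb=(R.from_euler("z",A-np.pi/2-th)*q).as_quat(); np.save("qbar.npy",qb); q=q.as_quat()
ctrl.move_ptp([*p[:2],.28],q); ctrl.movel(p,q,v=.1); st("at"); close_gripper(110); st("closed")
ctrl.movel([*p[:2],.28],q,v=.1); st("lifted")
pp,qq=lever(.32,.05,.06); ctrl.move_ptp(pp,qq); st("pre"); snap("wrist","w3"); snap("scene","s3")
a=cv2.imread("pics/s3.png")[130:270,130:340]; a=cv2.resize(a,None,fx=2.6,fy=2.6,interpolation=cv2.INTER_CUBIC)
b=cv2.imread("pics/w3.png"); b=cv2.resize(b,None,fx=.45,fy=.45)
o=np.zeros((max(a.shape[0],b.shape[0]),a.shape[1]+b.shape[1],3),np.uint8); o[:a.shape[0],:a.shape[1]]=a; o[:b.shape[0],a.shape[1]:]=b
cv2.imwrite("pics/m3.png",o); print(o.shape)
E
```

```text
at t 14.29 pos [0.4811 0.3417 0.1761] F [0.3 0.6 0.2] gw 0.999 gf 0.0
closed t 14.9 pos [0.4811 0.3417 0.1769] F [-2.6 -0.5 10.2] gw 0.262 gf 108.6
lifted t 16.09 pos [0.4807 0.3415 0.2792] F [ 1.3  0.6 -3.4] gw 0.26 gf 108.2
pre t 17.63 pos [ 0.5494 -0.1168  0.2929] F [ 0.1 -0.7 -2.9] gw 0.26 gf 108.2
(364, 798, 3)
```

View pics/m3.png

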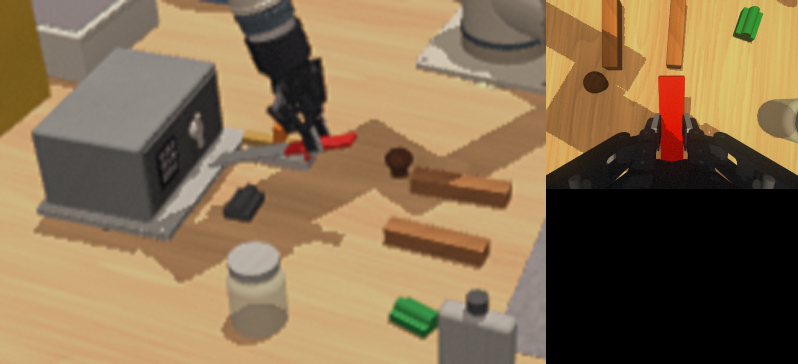

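```bash
sed -i 's/^BAR_H=.*/BAR_H=.1735/' h.py; python3 - <<'E'
from h import *
s=.32
def go(b,up,v=.05,m=""):
    p,q=lever(s,b,up); ctrl.movel(p,q,v=v); st(m+f" cmd{np.round(p,4)}")
go(.05,.012,.08); go(.05,.003,.03,"down")
for b in (.03,.018,.009,0): go(b,.002,.04,f"in{b}")
snap("scene","s4"); snap("top","t4")
a=cv2.imread("pics/s4.png")[140:240,140:290]; a=cv2.resize(a,None,fx=4,fy=4,interpolation=cv2.INTER_CUBIC)
cv2.imwrite("pics/m4.png",a)
E
```

```text
cmd[ 0.5479 -0.103   0.2483] t 18.48 pos [ 0.5481 -0.103   0.2486] F [ 1.1  0.2 -2.8] gw 0.256 gf 108.2
down cmd[ 0.5477 -0.1002  0.2398] t 18.93 pos [ 0.5476 -0.1001  0.2397] F [ 0.1  0.3 -3.2] gw 0.259 gf 108.3
in0.03 cmd[ 0.5494 -0.1187  0.2325] t 19.57 pos [ 0.5494 -0.119   0.2325] F [ 0.9 -0.1 -3.4] gw 0.261 gf 108.4
in0.018 cmd[ 0.5504 -0.1301  0.2288] t 20.02 pos [ 0.5505 -0.1304  0.2286] F [ 0.3 -0.4 -2.4] gw 0.26 gf 108.4
in0.009 cmd[ 0.5512 -0.1386  0.2259] t 20.4 pos [ 0.5512 -0.1389  0.2258] F [ 0.2 -0.8 -3.1] gw 0.26 gf 108.4
in0 cmd[ 0.552  -0.1471  0.2231] t 20.77 pos [ 0.552  -0.1474  0.2229] F [-0.4 -1.1 -2.3] gw 0.26 gf 108.3
```

View pics/m4.png

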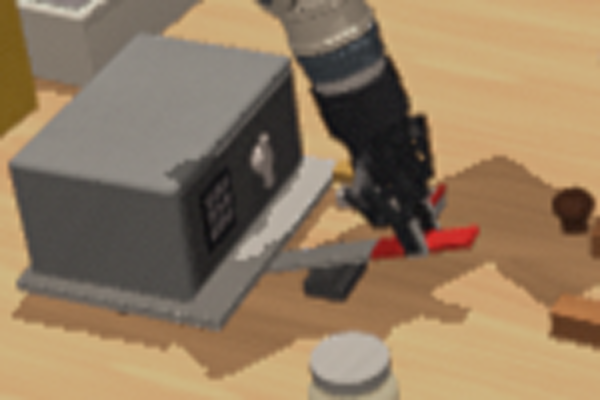

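The bar's toe is under the lip without contact, and the block sits beneath the bar's middle. Now I'll lower it onto the crest and press.

```bash
python3 - <<'E'
from h import *
p,q=lever(.32,0,0); ctrl.movel(p,q,v=.03); st("rest")
for s in (.25,.18,.12,.06,0,-.04,-.08,-.11,-.13):
    p,q=lever(s); ctrl.movel(p,q,v=.05); st(f"s{s} z{p[2]:.4f}")
    if abs(current_wrist_force()).max()>70: break
ctrl.hold(.5); st("hold"); snap("scene","s5")
a=cv2.imread("pics/s5.png")[140:240,140:290]; a=cv2.resize(a,None,fx=4,fy=4,interpolation=cv2.INTER_CUBIC)
cv2.imwrite("pics/m5.png",a)
E
```

```text
rest t 21.12 pos [ 0.552  -0.1464  0.2213] F [-0.4 -0.5 -0.3] gw 0.258 gf 108.6
s0.25 z0.2181 t 21.55 pos [ 0.551  -0.1333  0.2189] F [-1.  -7.2  2.2] gw 0.262 gf 109.2
s0.18 z0.2141 t 21.98 pos [ 0.5497 -0.1201  0.2152] F [-1.  -5.7  6.8] gw 0.258 gf 109.5
s0.12 z0.2099 t 22.37 pos [ 0.5487 -0.1089  0.211 ] F [-2.6 -5.6  6.5] gw 0.258 gf 109.5
s0.06 z0.2050 t 22.76 pos [ 0.5477 -0.0981  0.2062] F [-2.1 -6.7  6.9] gw 0.26 gf 109.6
s0 z0.1995 t 23.15 pos [ 0.5468 -0.0875  0.2012] F [-2.6 -5.8 11.5] gw 0.262 gf 110.0
s-0.04 z0.1955 t 23.46 pos [ 0.5462 -0.0806  0.1969] F [-2.7 -4.7  9.5] gw 0.26 gf 109.6
s-0.08 z0.1912 t 23.77 pos [ 0.5456 -0.0739  0.1929] F [-2.5 -3.  13.9] gw 0.263 gf 110.2
s-0.11 z0.1878 t 24.03 pos [ 0.5452 -0.0689  0.1895] F [-2.  -4.1 13.1] gw 0.26 gf 110.2
s-0.13 z0.1855 t 24.28 pos [ 0.5449 -0.0658  0.1872] F [-3.4 -3.4 13.2] gw 0.26 gf 110.2
hold t 24.78 pos [ 0.5449 -0.0659  0.1872] F [-2.2 -2.1 12.6] gw 0.261 gf 110.2
```

View pics/m5.png

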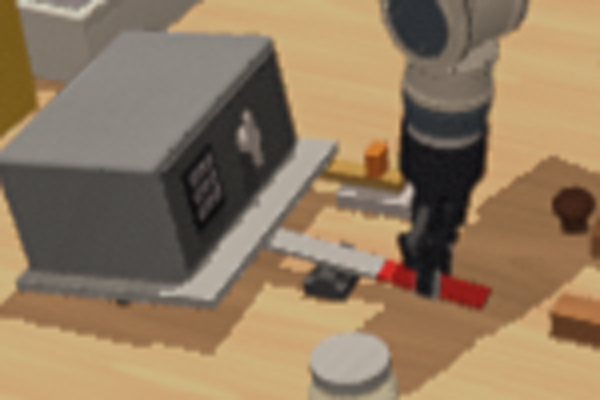

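```bash
python3 - <<'E'
from h import *
c=cam("scene")
for t in (0,.09,.1,.12):
    P=[bed(.2-.2*np.cos(t)-k*np.sin(t)*-1*0,.13,.02+.2*np.sin(t)+k) for k in (0,.012)]
    print(t,((w2p(c,P)-[140,140])*4).round(0).tolist())
for x in (-.06,-.044): print("grip",x,((w2p(c,bed(x,-.115,.065))-[140,140])*4).round())
E
```

```text
0 [[215.0, 332.0], [214.0, 321.0]]
0.09 [[212.0, 316.0], [210.0, 304.0]]
0.1 [[211.0, 314.0], [210.0, 302.0]]
0.12 [[210.0, 310.0], [208.0, 299.0]]
grip -0.06 [[386. 150.]]
grip -0.044 [[371. 147.]]
```

```bash
python3 - <<'E'
from h import *
for s in (-.15,-.165):
    p,q=lever(s); ctrl.movel(p,q,v=.04); st(f"s{s} z{p[2]:.4f}")
ctrl.hold(.4)
for s in (-.11,-.06,-.02,.04,.1):
    p,q=lever(s); ctrl.movel(p,q,v=.05); st(f"s{s}")
snap("scene","s6")
p,q=lever(.15,0,.002); ctrl.movel(p,q,v=.05);st()
a=[cv2.resize(cv2.imread(f"pics/s{i}.png")[150:230,140:245],None,fx=3.8,fy=3.8,interpolation=cv2.INTER_CUBIC) for i in (5,6)]
cv2.imwrite("pics/m6.png",np.hstack(a)[:,:800])
E
```

```text
s-0.15 z0.1831 t 25.08 pos [ 0.5446 -0.0626  0.1848] F [-2.2 -2.1 15.1] gw 0.259 gf 110.2
s-0.165 z0.1812 t 25.33 pos [ 0.5444 -0.0602  0.183 ] F [-2.6 -2.8 13.8] gw 0.258 gf 110.3
s-0.11 t 26.1 pos [ 0.545  -0.0687  0.1892] F [-2.2  1.9 10.1] gw 0.258 gf 109.9
s-0.06 t 26.45 pos [ 0.5456 -0.0767  0.1947] F [-2.6  2.5 12.1] gw 0.259 gf 110.0
s-0.02 t 26.76 pos [ 0.5462 -0.0838  0.1976] F [ 1.4  1.3 -1. ] gw 0.263 gf 108.6
s0.04 t 27.15 pos [ 0.5472 -0.0943  0.2031] F [ 1.1 -0.3 -0.8] gw 0.262 gf 108.6
s0.1 t 27.54 pos [ 0.5481 -0.1051  0.2082] F [ 0.  -1.7 -1.4] gw 0.258 gf 108.6
 t 27.97 pos [ 0.5489 -0.1145  0.2137] F [ 1.3 -0.1 -2.8] gw 0.264 gf 108.3
```

View pics/m6.png

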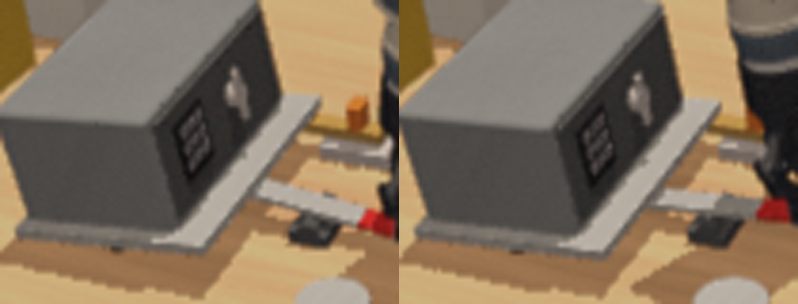

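```bash
python3 - <<'E'
from h import *
p,q=lever(.15,.06,.004); ctrl.movel(p,q,v=.08);st("out")
p,q=lever(.0,.06,.09); ctrl.movel(p,q,v=.12);st("up")
th=.0805; u=np.array([np.cos(th),np.sin(th)])
pm=np.r_[np.array([.5407,.3464])-.06*u,.178]; qm=list(down(th+np.pi/2))[0]
ctrl.move_ptp([*pm[:2],.28],qm); ctrl.movel([*pm[:2],.2],qm,v=.12); ctrl.movel(pm,qm,v=.04); st("mat"); gripper_open(); ctrl.movel([*pm[:2],.27],qm)
# look at the fulcrum
qf=list(down(A))[0]
ctrl.move_ptp(bed(-.22,0,.42),qf); snap("wrist","w7"); st()
E
```

```text
out t 28.87 pos [ 0.5437 -0.0558  0.225 ] F [ 0.2  0.6 -2.6] gw 0.259 gf 108.3
up t 29.6 pos [ 0.5408 -0.0276  0.289 ] F [-0.5 -0.6 -3.7] gw 0.261 gf 108.3
mat t 32.52 pos [0.4809 0.3416 0.178 ] F [-0.4 -0.4 -1.7] gw 0.259 gf 108.5
 t 35.43 pos [ 0.5304 -0.0196  0.4194] F [0.  0.  0.5] gw 0.999 gf 0.0
```

View pics/w7.png

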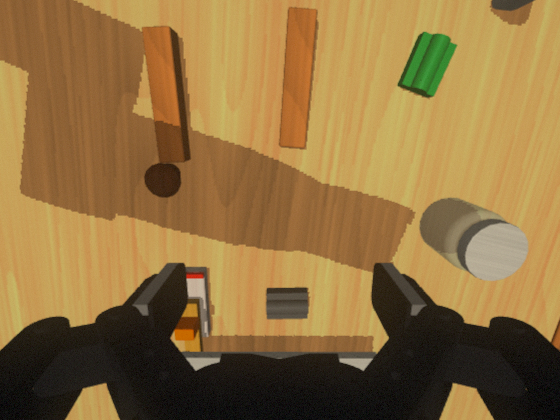

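Packer B was knocked aside and now lies close to the knob; the fulcrum is unmoved at (288,303). I'll return the fulcrum to the mat, then look at the packers.

```bash
python3 - <<'E'
from h import *
qf=list(down(A))[0]
t=bed(-.056,.010,.1755)
ctrl.move_ptp([*t[:2],.27],qf); ctrl.movel(t,qf,v=.08); st(); close_gripper(60); st("closed"); ctrl.movel([*t[:2],.27],qf,v=.12); st("lift")
qm=(R.from_euler("z",1.618-A)*R.from_quat(qf)).as_quat()
p=np.array([.5254,.2499])
ctrl.move_ptp([*p,.27],qm); ctrl.movel([*p,.179],qm,v=.06); st("mat"); gripper_open(); ctrl.movel([*p,.27],qm)
qv=list(down(0))[0]
ctrl.move_ptp([.48,.23,.40],qv); snap("wrist","w8"); st()
E
```

```text
t 37.66 pos [ 0.5555 -0.1829  0.176 ] F [ 0.2 -0.3  0.4] gw 1.0 gf 0.0
closed t 38.05 pos [ 0.5555 -0.1829  0.1762] F [-0.7  0.9  5.6] gw 0.643 gf 64.2
lift t 38.99 pos [ 0.5551 -0.1827  0.2692] F [ 0.5 -0.2 -3.4] gw 0.638 gf 63.7
mat t 42.26 pos [0.5256 0.25   0.1793] F [ 0.4  0.6 -1.7] gw 0.641 gf 63.7
 t 44.91 pos [0.4801 0.23   0.3993] F [-0.1  0.9  0.8] gw 1.002 gf 0.0
```

View pics/w8.png

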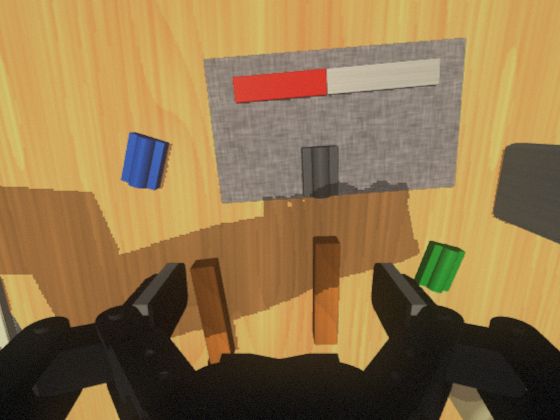

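The bar and block lie flat on the mat at (335,82) and (320,170). The packers' far ends are at (205,262) and (326,240). From here I'll localise by code, fitting box silhouettes.

```bash
cat >> h.py <<'E'
from scipy.optimize import minimize
def pmask(im):
    h=cv2.cvtColor(im,cv2.COLOR_BGR2LAB).astype(int); H=cv2.cvtColor(im,cv2.COLOR_BGR2HSV)
    return ((h[...,1]-h[...,2]*0)>=0)&(H[...,0]<=12)&(H[...,1]>110)&(H[...,2]>45)
def boxpoly(c,x,y,th,l=.14,w=.03,hh=.028):
    u=np.array([np.cos(th),np.sin(th)]); v=np.array([-u[1],u[0]])
    P=[np.r_[np.array([x,y])+i*l/2*u+j*w/2*v,k] for i in(-1,1) for j in(-1,1) for k in(0,hh)]
    return cv2.convexHull(w2p(c,P).astype(np.float32))
def fit(c,m,x,y,th):
    S=4; M=cv2.resize(m.astype(np.uint8),None,fx=S,fy=S,interpolation=cv2.INTER_NEAREST)
    def f(p):
        pl=boxpoly(c,*p); B=np.zeros_like(M); cv2.fillConvexPoly(B,((pl+.5)*S).astype(np.int32),1)
        i=(B&M).sum(); return -i/((B|(M&near)).sum())
    near=np.zeros_like(M); cv2.fillConvexPoly(near,((boxpoly(c,x,y,th,.17,.07)+.5)*S).astype(np.int32),1)
    s=np.array([[0,0,0],[.01,0,0],[0,.01,0],[0,0,.08]])+[x,y,th]
    r=minimize(f,[x,y,th],method="Nelder-Mead",options=dict(initial_simplex=s,xatol=1e-4,fatol=1e-4)); return r.x,-r.fun
E
python3 - <<'E'
from h import *
im=cv2.imread("pics/w7.png"); H=cv2.cvtColor(im,cv2.COLOR_BGR2HSV)
for n,p in dict(A=(300,80),A2=(290,130),Bt=(155,80),Btop=(160,140),Bside=(180,110),wood=(240,60),shadow=(250,180),shadow2=(90,120),knob=(163,180)).items(): print(n,H[p[1]-3:p[1]+4,p[0]-3:p[0]+4].reshape(-1,3).mean(0).round())
c=load("w7"); print("guess",p2w(c,[(298,78),(166,95)],.028).round(3))
E
```

```text
A [ 14. 190. 182.]
A2 [ 14. 189. 179.]
Bt [ 14. 192. 173.]
Btop [ 14. 189. 108.]
Bside [ 14. 185. 102.]
wood [ 20. 139. 200.]
shadow [ 15. 159. 139.]
shadow2 [ 15. 159. 147.]
knob [ 13. 180.  64.]
guess [[0.539 0.101 0.028]
 [0.398 0.07  0.028]]
```

```bash
python3 - <<'E'
s=open("h.py").read(); i=s.index("def pmask"); j=s.index("def boxpoly")
s=s[:i]+'''def pmask(im):
    H=cv2.cvtColor(cv2.GaussianBlur(im,(3,3),0),cv2.COLOR_BGR2HSV)
    return (H[...,0]<=17)&(H[...,1]>174)&(H[...,2]>55)
'''+s[j:]; open("h.py","w").write(s)
E
python3 - <<'E'
from h import *
for n in("w7","w8"):
    c=load(n); m=pmask(cv2.imread(f"pics/{n}.png"))
    if n=="w8": m[330:]=0
    for g in((.539,.1,1.6),(.398,.075,1.72)): 
        r,s=fit(c,m,*g); print(n,r.round(4),round(s,3))
E
```

```text
w7 [0.5846 0.0733 1.7422] -0.0
w7 [0.4436 0.0928 1.5067] -0.0
w8 [0.6023 0.1267 1.28  ] -0.0
w8 [0.4313 0.0783 1.6667] -0.0h.py:60: RuntimeWarning: overflow encountered in scalar negative
  i=(B&M).sum(); return -i/((B|(M&near)).sum())
```

```bash
sed -i 's/i=(B&M).sum(); return -i\/((B|(M&near)).sum())/return -float((B\&M).sum())\/float((B|(M\&near)).sum())/' h.py; python3 - <<'E'
from h import *
for n in("w7","w2"):
    c=load(n); m=pmask(cv2.imread(f"pics/{n}.png"))
    for g in((.539,.1,1.6),(.398 if n=="w7" else .413,.085,1.7)): 
        r,s=fit(c,m,*g); print(n,r.round(4),round(s,3))
E
```

```text
w7 [0.538  0.0969 1.5926] 0.95
w7 [0.3952 0.0657 1.713 ] 0.877
w2 [0.5378 0.0967 1.5905] 0.949
w2 [0.4122 0.0813 1.7002] 0.872
```

```bash
cat > put.py <<'E'
from h import *
import sys
x,y,th,by=map(float,sys.argv[1:5]); g=.045
u=np.array([np.cos(th),np.sin(th)]); p=np.array([x,y])+g*u
q=list(down(th-np.pi/2))[0]; q2=list(down(A))[0]
ctrl.move_ptp([*p,.27],q); ctrl.movel([*p,.179],q,v=.1); close_gripper(70); z0=current_eef_pos()[2]; st("closed")
ctrl.movel([*p,.25],q,v=.1); st("lift")
def go(bx,z,v): ctrl.movel(bed(bx,by,z),q2,v=v); st(f"bx{bx}")
ctrl.move_ptp(bed(-.13-g,by,.25),q2); go(-.13-g,z0+.0015,.08)
for b in(-.08,-.06,-.045,-.03): go(b-g,z0+.0012,.06)
go(-.03-g,z0+.0002,.03); gripper_open(); go(-.03-g,.27,.12)
ctrl.move_ptp(bed(-.24,0,.42),q2); n=sys.argv[5]; c,im=snap("wrist",n)
E
python3 put.py .538 .0969 1.5926 .055 w9; python3 - <<'E'
from h import *
c=load("w9"); m=pmask(cv2.imread("pics/w9.png"))
print(fit(c,m,.3952,.0657,1.713))
# visible part of placed packer: outer end rows
w=[p2w(c,w2p(c,bed(-.1,.055,.028)),.028)]
poly=boxpoly(c,*bed(-.03,.055,0)[:2],A+np.pi/2)
print(poly.reshape(-1,2).round(0).tolist())
B=np.zeros(m.shape,np.uint8); cv2.fillConvexPoly(B,poly.astype(np.int32),1); mm=cv2.dilate(B,np.ones((25,25)))&m; ys,xs=np.nonzero(mm)
print(cv2.minAreaRect(np.c_[xs,ys].astype(np.float32)),ys.min(),ys.max(),len(xs))
E
```

```text
closed t 47.23 pos [0.5372 0.1419 0.1795] F [-0.5 -0.3  5.4] gw 0.335 gf 70.1
lift t 48.09 pos [0.5368 0.1419 0.2494] F [-1.1 -0.1 -1.2] gw 0.336 gf 69.3
bx-0.175 t 49.95 pos [ 0.5894 -0.0602  0.1814] F [ 0.6  0.5 -1. ] gw 0.333 gf 69.2
bx-0.125 t 50.93 pos [ 0.5937 -0.1098  0.1806] F [ 0.4 -0.2 -1.2] gw 0.336 gf 69.2
bx-0.105 t 51.42 pos [ 0.5956 -0.1303  0.1806] F [ 0.8  0.4 -0.3] gw 0.337 gf 69.2
bx-0.09 t 51.82 pos [ 0.597  -0.1453  0.1806] F [ 0.  -0.3 -1.3] gw 0.335 gf 69.2
bx-0.075 t 52.22 pos [ 0.5984 -0.1602  0.1806] F [ 0.1  0.6 -1.5] gw 0.335 gf 69.2
bx-0.075 t 52.47 pos [ 0.5983 -0.1596  0.1796] F [ 0.4  0.3 -0.4] gw 0.338 gf 69.4
bx-0.075 t 53.96 pos [ 0.5982 -0.1597  0.2693] F [-0.7  0.1  0.3] gw 1.002 gf 0.0
(array([0.39475419, 0.06588561, 1.70480982]), np.float64(0.8324879647913682))
[[333.0, 293.0], [329.0, 382.0], [308.0, 382.0], [306.0, 367.0], [308.0, 283.0], [330.0, 283.0]]
((319.8119812011719, 319.01300048828125), (22.938430786132812, 68.64876556396484), 2.385944128036499) 285 353 1498
```

```bash
python3 put.py .395 .0658 1.709 -.025 w10; python3 - <<'E'
from h import *
c=load("w10"); m=pmask(cv2.imread("pics/w10.png"))
for y in(.055,-.025):
    poly=boxpoly(c,*bed(-.03,y,0)[:2],A+np.pi/2)
    B=np.zeros(m.shape,np.uint8); cv2.fillConvexPoly(B,poly.astype(np.int32),1); mm=cv2.dilate(B,np.ones((25,25)))&m; ys,xs=np.nonzero(mm)
    print(poly.reshape(-1,2).round(0).tolist(),cv2.minAreaRect(np.c_[xs,ys].astype(np.float32)),ys.min(),ys.max(),len(xs))
# catch grip (orange top) position
im=cv2.imread("pics/w10.png"); H=cv2.cvtColor(im,cv2.COLOR_BGR2HSV); print("pred grip",w2p(c,[bed(-.044,-.115,.065),bed(-.06,-.115,.065)]).round(1))
x,y=w2p(c,[bed(-.044,-.115,.065)])[0].astype(int); o=(H[...,0]<=15)&(H[...,1]>200)&(H[...,2]>190); o[:y-30]=0;o[y+30:]=0;o[:,:x-30]=0;o[:,x+30:]=0
ys,xs=np.nonzero(o); print(len(xs), xs.min() if len(xs) else 0,xs.max() if len(xs) else 0,ys.min() if len(xs) else 0,ys.max() if len(xs) else 0)
if len(xs): 
    w=p2w(c,[(xs.mean(),ys.mean())],.065)[0,:2]-O; print("grip bed",w@BX,w@BY)
E
```

```text
closed t 57.47 pos [0.3889 0.1104 0.1795] F [-0.7  0.5  7.3] gw 0.337 gf 69.8
lift t 58.33 pos [0.3886 0.1103 0.2495] F [-0.4  0.6 -1.4] gw 0.335 gf 69.2
bx-0.175 t 60.21 pos [ 0.5097 -0.0676  0.1814] F [ 0.1  0.6 -0.4] gw 0.335 gf 69.1
bx-0.125 t 61.19 pos [ 0.514  -0.1172  0.1806] F [ 0.2  0.5 -1.7] gw 0.335 gf 69.1
bx-0.105 t 61.67 pos [ 0.5159 -0.1376  0.1806] F [-0.2 -0.3 -0.8] gw 0.338 gf 69.1
bx-0.09 t 62.08 pos [ 0.5173 -0.1526  0.1806] F [ 0.1  0.  -0.2] gw 0.338 gf 69.1
bx-0.075 t 62.48 pos [ 0.5187 -0.1675  0.1806] F [ 1.  -0.3 -1.2] gw 0.337 gf 69.1
bx-0.075 t 62.73 pos [ 0.5187 -0.167   0.1797] F [ 0.3  0.8 -0.4] gw 0.332 gf 69.3
bx-0.075 t 64.22 pos [ 0.5185 -0.167   0.2694] F [-0.3  0.3  0.4] gw 1.0 gf 0.0
[[334.0, 294.0], [329.0, 382.0], [308.0, 382.0], [306.0, 367.0], [309.0, 283.0], [330.0, 283.0]] ((320.3493347167969, 319.0685119628906), (22.614126205444336, 68.58260345458984), 2.12109637260437) 285 353 1489
[[273.0, 367.0], [273.0, 382.0], [251.0, 382.0], [249.0, 293.0], [251.0, 283.0], [272.0, 283.0]] ((261.0, 320.5), (73.0, 22.0), 90.0) 284 357 1538
pred grip [[186.1 349.6]
 [185.  338.5]]
20 177 194 344 352
grip bed -0.050308581964339856 -0.11381673010989998
```

```bash
python3 - <<'E'
from h import *
q=list(down(A))[0]; B3=np.r_[BX,0]
def go(x,z,v=.05): ctrl.movel(bed(x,-.115,z),q,v=v); st(f"x{x:.3f} Fx {-(current_wrist_force()@B3):.1f}")
ctrl.move_ptp(bed(-.046,-.115,.30),q); go(-.046,.208,.08); close_gripper(70); st("closed")
x=-.046; F0=current_wrist_force()@B3
while x>-.090:
    x-=.004; go(x,.208,.03)
    f=current_wrist_force()@B3
    if x<-.074 and abs(f-F0)>22: break
ctrl.hold(.4); st("hold"); p=current_eef_pos()[:2]-O; print("tcp bed x",p@BX)
go(x+.004,.208,.03); go(x+.013,.208,.03); ctrl.hold(.3); st("back")
gripper_open(); ctrl.hold(.2); st("open"); go(x+.013,.30,.1)
ctrl.move_ptp(bed(-.24,0,.42),q); ctrl.hold(.5); snap("wrist","w11"); snap("scene","s11"); snap("top","t11")
E
```

```text
x-0.046 Fx -0.7 t 67.47 pos [ 0.4319 -0.2044  0.2084] F [ 0.4 -0.7  0.3] gw 0.999 gf 0.0
closed t 68.06 pos [ 0.4313 -0.2042  0.2083] F [-5.7  0.7  7.3] gw 0.268 gf 68.2
x-0.050 Fx -9.1 t 68.34 pos [ 0.4311 -0.2013  0.2084] F [-6.2 -9.7  3. ] gw 0.27 gf 68.9
x-0.054 Fx -10.4 t 68.62 pos [ 0.4308 -0.1976  0.2084] F [ -5.6 -10.9   1.7] gw 0.268 gf 68.9
x-0.058 Fx -12.3 t 68.91 pos [ 0.4304 -0.1937  0.2084] F [ -5.3 -12.9   1. ] gw 0.269 gf 68.9
x-0.062 Fx -3.6 t 69.19 pos [ 0.4299 -0.1889  0.2084] F [-5.8 -4.2  5.5] gw 0.269 gf 69.6
x-0.066 Fx -4.3 t 69.47 pos [ 0.4295 -0.1848  0.2084] F [-5.6 -4.8  5.7] gw 0.264 gf 69.6
x-0.070 Fx -5.1 t 69.76 pos [ 0.4292 -0.1808  0.2084] F [-6.1 -5.6  5.8] gw 0.269 gf 69.6
x-0.074 Fx -4.6 t 70.04 pos [ 0.4288 -0.1769  0.2084] F [-6.9 -5.2  5.7] gw 0.264 gf 69.5
x-0.078 Fx -5.0 t 70.33 pos [ 0.4285 -0.1729  0.2084] F [-6.2 -5.6  5.5] gw 0.272 gf 69.5
x-0.082 Fx -20.9 t 70.61 pos [ 0.4285 -0.1708  0.2084] F [ -6.8 -21.6  -2.8] gw 0.271 gf 70.4
hold t 71.01 pos [ 0.4285 -0.1708  0.2084] F [ -6.2 -21.3  -1.7] gw 0.265 gf 70.4
tcp bed x -0.07958468958046337
x-0.078 Fx -4.9 t 71.29 pos [ 0.4285 -0.1733  0.2084] F [-6.9 -5.6  5.7] gw 0.268 gf 71.6
x-0.069 Fx -4.6 t 71.74 pos [ 0.4293 -0.1821  0.2084] F [-4.8 -5.1  6. ] gw 0.269 gf 71.7
back t 72.04 pos [ 0.4293 -0.182   0.2084] F [-6.6 -4.7  6.1] gw 0.267 gf 71.6
open t 72.88 pos [ 0.4297 -0.1814  0.208 ] F [ 0.4 -0.3 -0.4] gw 0.998 gf 0.0
x-0.069 Fx 0.1 t 73.94 pos [ 0.4295 -0.1813  0.2994] F [-1.2  0.   0.2] gw 1.001 gf 0.0
```

```bash
python3 - <<'E'
from h import *
c=load("w11"); m=pmask(cv2.imread("pics/w11.png"))
for y in(.055,-.025):
    poly=boxpoly(c,*bed(-.03,y,0)[:2],A+np.pi/2); B=np.zeros(m.shape,np.uint8); cv2.fillConvexPoly(B,poly.astype(np.int32),1); mm=cv2.dilate(B,np.ones((25,25)))&m; ys,xs=np.nonzero(mm)
    print(cv2.minAreaRect(np.c_[xs,ys].astype(np.float32)),ys.min(),ys.max())
# grip in scene view
def grip(n,dx):
    im=cv2.imread(f"pics/{n}.png"); H=cv2.cvtColor(im,cv2.COLOR_BGR2HSV); o=(H[...,0]<=15)&(H[...,1]>190)&(H[...,2]>120)
    x,y=w2p(load(n),[bed(-.06,-.115,.051)])[0].astype(int); b=np.zeros(o.shape,bool); b[y-12:y+12,x-12:x+12]=1
    ys,xs=np.nonzero(o&b); return xs.mean().round(2),ys.mean().round(2),len(xs)
np.savez("pics/scene0.npz",C=load("s11")[0],k=load("s11")[1:])
for n in("scene0","s5","s11"): print(n,grip(n,0))
print("px per 16mm",(w2p(load("s11"),[bed(-.06,-.115,.05),bed(-.044,-.115,.05)])).round(1).tolist())
a=cv2.imread("pics/top0.png").astype(int); b=cv2.imread("pics/t11.png").astype(int)
d=abs(a-b).max(2); print("mat diff",[(n,int((d[s]>50).sum())) for n,s in dict(mat=np.s_[165:275,150:220],jar=np.s_[105:150,290:325],tin=np.s_[115:150,178:222],knob=np.s_[254:273,297:318]).items()])
def mc(im,lo,hi): 
    H=cv2.cvtColor(im.astype(np.uint8),cv2.COLOR_BGR2HSV); k=cv2.inRange(H,lo,hi)[165:275,150:220]; ys,xs=np.nonzero(k); return cv2.minAreaRect(np.c_[xs+150,ys+165].astype(np.float32)),len(xs)
for im in(a,b):
    print("red",mc(im,(0,180,90),(8,255,255)),"dark",mc(im,(0,0,0),(180,255,62)))
s0=cv2.imread("pics/scene0.png").astype(int); s1=cv2.imread("pics/s11.png").astype(int); ds=abs(s0-s1).max(2)
print("knob scene",int((ds[184:198,276:290]>50).sum()))
# lip tilt: front near-corner row of the plate in scene
for n in("scene0","s6","s11"):
    g=cv2.cvtColor(cv2.imread(f"pics/{n}.png"),cv2.COLOR_BGR2GRAY); print(n,g[205:228,191].tolist())
E
```

```text
((319.62384033203125, 319.095458984375), (22.98480987548828, 68.5365219116211), 2.0825653076171875) 285 353
((260.5, 320.4999694824219), (20.999996185302734, 72.99998474121094), 0.0) 284 357
scene0 (np.float64(237.06), np.float64(180.61), 31)
s5 (np.float64(233.33), np.float64(180.04), 27)
s11 (np.float64(237.03), np.float64(180.65), 31)
px per 16mm [[236.9, 180.9], [233.0, 180.2]]
mat diff [('mat', 0), ('jar', 288), ('tin', 0), ('knob', 230)]
red (((166.90164184570312, 242.9180450439453), (36.39536666870117, 9.23464584350586), 84.80557250976562), 332) dark (((191.7050323486328, 224.39674377441406), (15.396774291992188, 41.998531341552734), 83.82982635498047), 265)
red (((167.59756469726562, 242.8780517578125), (36.33197784423828, 9.6075439453125), 83.6598129272461), 324) dark (((188.2220458984375, 217.44178771972656), (53.09398651123047, 22.095680236816406), 22.71441078186035), 344)
knob scene 27
scene0 [36, 36, 39, 41, 48, 74, 102, 119, 142, 173, 175, 174, 174, 177, 172, 105, 94, 108, 114, 117, 120, 121, 139]
s6 [73, 103, 144, 176, 176, 176, 176, 176, 176, 176, 170, 103, 97, 107, 117, 117, 117, 115, 117, 120, 121, 123, 140]
s11 [38, 47, 69, 98, 118, 144, 174, 177, 175, 175, 175, 178, 172, 106, 99, 109, 118, 115, 116, 118, 121, 122, 141]
```

```bash
python3 -c "
from plant import *
print(current_clock(), workorder.finish_job())"
```

```text
the job is handed in; nothing more can be done
75.5333 None
```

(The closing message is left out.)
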